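# Load the backing plate into a creasing cylinder on a bindery bench

## Robot

A 6-joint arm with a two-finger parallel gripper is mounted at the origin on the work surface. World frame = base frame: x ahead of the robot, y to its left, z up, the work surface at z = 0. Lengths are in m, angles in degrees, forces in N, time in s.
With the tool pointing down it reaches from about 0.25 to 0.725 m from the base axis. Payload 9.7 kg.
Tool frame: the origin (TCP) lies midway between the tips of the shut fingers; the grasp point (between the pads) lies bot.hold_point_z behind it (bot.hold_point_z is the distance from the TCP to the grasp point, in m); z points along the fingers, y is the line along which they close (so a half turn about z gives the same grasp; the last joint's range is limited). The gripper opens to 85 mm and grips with 20 to 120 N. Pads are 22 mm wide; open, the fingers measure 114 mm over their backs; the gripper's body (76 mm by 85 mm) begins 54 mm behind the grasp point. The pads swing forward as they close: fully open they stand 13 mm farther back than shut.
Start: joints at [0, 4.979, 10.078, 95.1, 0, 90], TCP at [0.55, -0, 0.231] pointing down, gripper open.
Joint ranges: [-179.16, 179.16], [-48.56, 103.87], [-65.8, 70.77], [-126.05, 130.52], [-82.76, 87.17], [-180, 180]. Speed limits (degrees/s): [127.2, 127.2, 147.25, 180, 180, 180].

## Interface

Orientations are given as [roll, pitch, yaw] about the fixed x, y, z axes, in that order (R = Rz(yaw) Ry(pitch) Rx(roll)).
In Python, from workcell import bot, camera, camera_model, ticket gives the robot as it stands.
- The arm moves only by the tool send_rows, never from a script. Its argument "targets" is text: rows parted by semicolons, each of 5 numbers parted by spaces: the shift along the tool's x, y, z in mm, then the turn about the tool's z in degrees, then the closure in counts, from 0 (fully open) to 255 (shut). A call has 1 to 20 rows; each row is the pose to reach, as a shift and turn from the pose commanded when the call began, along the tool's axes at that moment; what a row does not reach only later rows make up. A row lasts 1/8 s, in which the tool goes at most 62.5 mm and 10.7 degrees, less where a joint would pass 70% of its speed; a pose out of reach is approached as far as the arm can. A call with a gripper value outside its range is refused whole. The fingers move at their own pace and stop on an object; "newtons" is the grip in N (left out, the last holds). Time passes only in rows, so rows that repeat a pose let the fingers close. It gives the time, the measured TCP pose, the force, the opening and the grip force at its end, in the units of the state.
- bot.get_obs(): the state, without advancing time (a new reading comes with each control period).
- camera(name): name is "scene" or "side" or "wrist"; returns the picture (480x640x3 uint8, blue, green, red); there is no depth.
- camera_model(name): a dict with "K" (3x3 intrinsics, pixels), "pose" (4x4, takes a point from camera to world coordinates); the wrist camera has in their place "T_tool_cam" (4x4, takes a point from camera to tool coordinates, whose origin is the TCP and whose axes are the flange's). Camera axes: x right, y down, z forward; pixel columns grow to the right and rows downward; lengths in m; the calibration is good to about 2 mm. The wrist camera is an equidistant fisheye: a pixel r from the principal point sees the ray r / f radians off the axis. A picture is of the moment at which its call begins: read the wrist's pose just before it. camera_model takes no time and is no camera call.
- ticket.job_done(): hands the job in; it is judged then, once.
The state is a dict: "time": time; "q": joint angles; "qd": joint speeds; "joint_efforts": joint torques, N m; "ee_pos": TCP position; "tcp_rot": TCP orientation; "wrist_force": force on the tool from outside, world axes, zero at the start; "torque": the same for the moment, N m; "opening": finger opening in m; "grasp_force": force on a finger pad.
Only numpy, scipy, OpenCV 4.12 (cv2) and the standard library are available. Lean on these libraries where they do the work, as an engineer would, in place of code of your own. Each camera call takes 0.05 s, during which the arm holds its last target. There are 200 camera calls.

## Task

Turn the creasing cylinder between its centres with its ball-ended cross bar until its flat seat faces straight up. Then press down the free end of the thin steel plate (over the wide open mouth of its wooden rest) so that the rest's rocker tips right up to its stop and holds the plate's other end clear of the frame, pick the plate up by its long edges, lower it, still held, into the seat and leave it lying flat there between the flanges and corner stops. Do not let the plate fall on the bench, and leave the other things on the bench where they are.

Things in the scene. Friction and masses are not known exactly. Their poses are not given: they have to be found in the camera images.
- plate_center (a point): centre of the loose thin steel plate, 120 (x) x 30 (y) x 4 (z) mm, about 110 g. It starts level on the rocker in the wooden rest, x along the rest's x, underside 30 mm and top 34 mm above the bench, flush with the top of the frame. Either end may go to either end of the seat.
- rest: fixed dark wooden rest, all walls 34 mm tall; origin on the bench below the plate's middle; x runs along the plate, press end at -x (nearer the robot). From x = -15 to 70 mm two cheeks (y = 18 to 32 mm each side) stand 3 mm off the plate's edges; a wall closes the far end. From x = -80 to -15 mm the frame is an open-ended mouth, 60 mm wide inside, clear down to a 4 mm floor.
- rocker (a joint): tilt of the iron rocker under the plate: 0 level, growing as the press end sinks and the +x end rises, to a stop at 0.5 rad. Pivot: along the rest's y at x = -20 mm, 24 mm up. Stiff (0.10 N m): stays where left; pressing takes about 3 to 6 N. It is 26 mm wide, narrower than the plate, from x = -65 to 30 mm, with a low lip at its lower end that keeps the plate on when tipped.
- press_spot (a point): fixed point on the rest: where to press, on the middle of the level plate's top, 8 mm in from its press end (52 mm from its centre), 34 mm above the bench; at full tilt the plate here is about 16 mm lower. Axes as the rest.
- cylinder (a joint): angle of the aluminium creasing cylinder about its level axle (rad): 0 = seat facing straight up and cross bar upright; negative = leaning to the -x side of axle (towards the robot). Starts between -0.95 and -0.4; limits -1.2 and 0.8, with no stop at 0. Stiff (0.18 N m): it stays where it is left.
- seat (a point): middle of the floor of the flat seat, 20 mm from the axle; turns with the cylinder. y along the axle, z out of the seat. The plate's length goes along y. Seat 128 mm long between flanges (64 mm across), 36 mm wide between four corner stops 5 mm tall (at y = 39 to 63 mm either way). For y within +-38 mm the floor is only 24 mm wide, open down both sides for fingertips.
- bar_grip (a point): centre of the steel ball, 20 mm across, on the free end of the cross bar, a rod 8 mm thick standing out of the cylinder's collar at y = +93 mm in the direction of the seat's z. The ball's centre is 80 mm from the axle and turns with the cylinder. Pinched along y, the ball can roll between the fingers as it swings up. Clear by more than 25 mm on all sides.
- axle (a point): fixed point on the axle right under the cross bar, 65 mm above the bench; y along the axle (from the seat towards the bar's end), z up, x level, square to the axle, away from the robot. The cylinder turns about this y axis, held between two grey end stocks 80 mm tall and 40 mm deep in x, on a base 90 x 275 mm.
- spool: bystander, to be left alone: spool of sewing thread standing on end, 40 mm across, 48 mm tall
- jar: bystander, to be left alone: closed glue jar, 60 mm across, 85 mm tall
- brush: bystander, to be left alone: glue brush lying down, 200 mm long
- hammer: bystander, to be left alone: backing hammer lying down, 240 mm long
- folder: bystander, to be left alone: flat off-white bone folder, 150 x 22 x 5 mm
- awl: bystander, to be left alone: awl lying down, 160 mm long
- book: bystander, to be left alone: blue cloth-bound book lying flat, 180 x 120 x 34 mm
Not all that is in view belongs to the job. Leave any black look-alike of the part that bears plate_center alone.

How it is judged:
By the outcome, as a careful person would: the job done as asked, in the order asked, and still so for the second after the job is handed in, with the robot touching nothing.
It also fails if it takes over 61 s, if anything falls off the work surface, if the arm or the gripper's body presses on something with over 40 N, if the wrist force passes 120 N, or if a joint passes its speed limit or range.

## Working session

There is one attempt and no reset: what is moved stays moved. The work goes in short steps, Python scripts to look and compute and a tool call to move; the robot and the scene stay as the last step left them, time stands still between calls to the robot, and variables do not carry over. Pictures are saved under pics/ and viewed, at most 10 in all, crops included, and the job is handed in when it is done.

Besides the shell and the picture viewer there is one more tool, called after ">>>" in YAML: its name, and indented under it one key for each argument. send_rows: Moves the arm, as the interface text tells. Its arguments: {"type":"object","properties":{"targets":{"type":"string"},"newtons":{"type":"number"}},"required":["targets"]}

```bash
mkdir -p pics; ls
python3 - <<'E'
from workcell import bot,camera,camera_model
import cv2,numpy as np
np.set_printoptions(precision=4,suppress=True)
for n in("scene","side"):
    cv2.imwrite(f"pics/{n}0.png",camera(n)); m=camera_model(n); print(n,m["K"],m["pose"])
cv2.imwrite("pics/wrist0.png",camera("wrist"))
print({k:v for k,v in camera_model("wrist").items()}, bot.hold_point_z); print(bot.get_obs())
E
```

```text
pics
scene [[585.4318   0.     332.0361]
 [  0.     585.4318 238.2679]
 [  0.       0.       1.    ]] [[-0.3828  0.545  -0.746   1.5519]
 [ 0.9236  0.2421 -0.2971  0.4224]
 [ 0.0187 -0.8027 -0.596   0.9455]
 [ 0.      0.      0.      1.    ]]
side [[553.8494   0.     325.469 ]
 [  0.     553.8494 247.3471]
 [  0.       0.       1.    ]] [[-0.9804 -0.1012  0.1689  0.2535]
 [-0.1956  0.5979 -0.7773  1.1087]
 [-0.0223 -0.7951 -0.606   0.986 ]
 [ 0.      0.      0.      1.    ]]
{'K': array([[371.6483,   0.    , 317.4656],
       [  0.    , 371.6483, 242.8953],
       [  0.    ,   0.    ,   1.    ]]), 'T_tool_cam': array([[ 0.0007, -0.9624, -0.2717,  0.0682],
       [ 1.    ,  0.0007,  0.0002, -0.0006],
       [ 0.    , -0.2717,  0.9624, -0.1428],
       [ 0.    ,  0.    ,  0.    ,  1.    ]])} 0.0187
{'time': 0.15, 'q': array([-0.0003,  5.0027, 10.0449, 95.0986,  0.0015, 90.0001]), 'qd': array([ 0.1577, -0.0248,  0.1192,  0.0271, -0.0121, -0.1157]), 'joint_efforts': array([ -0.003 , -52.0762,  46.5044,   0.0138,  -0.0002,  -0.    ]), 'ee_pos': array([0.5498, 0.    , 0.2308]), 'tcp_rot': array([-179.9436,   -0.0015,   89.9996]), 'wrist_force': array([-0.1525,  0.2367, -0.2911]), 'torque': array([ 0.0805, -0.0331,  0.0452]), 'grasp_force': 0.0, 'opening': 0.08556942094121454}
```

View pics/scene0.png

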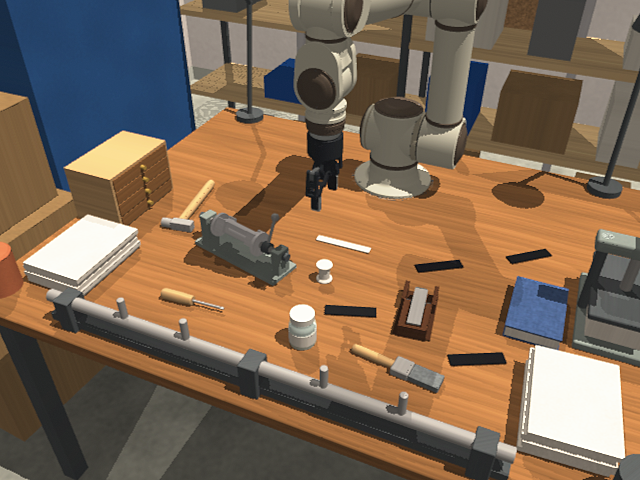

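View pics/side0.png

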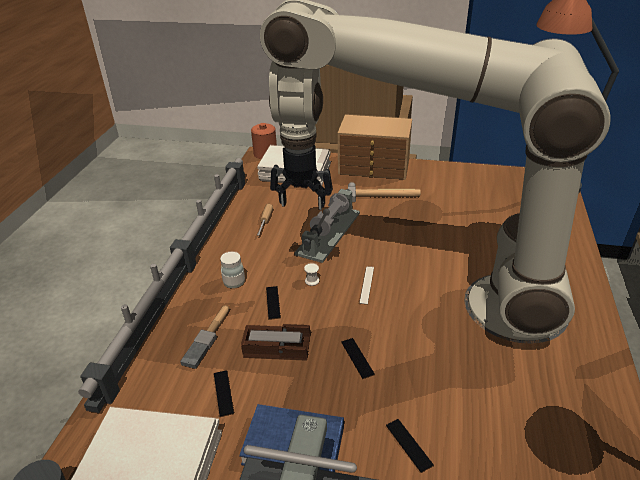

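View pics/wrist0.png

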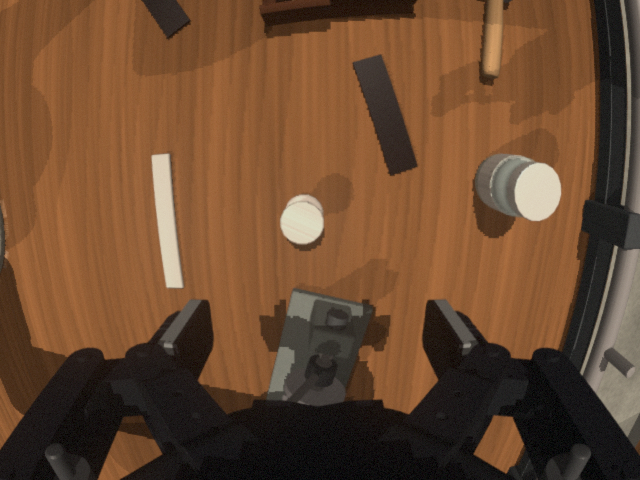

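The three views show the steel plate in its dark wooden rest at scene (418,308) / side (276,338), and four black strips (look-alikes) at scene (439,266), (529,257), (350,311), (477,359). The grey, level plate inside the wooden rest is the one meant. The cylinder is at scene (245,245), with the ball near (275,216). I'll enlarge both to confirm.

Run:
```python
import cv2,numpy as np
s=cv2.imread("pics/scene0.png");d=cv2.imread("pics/side0.png")
def c(im,x,y,w,h,k=4):return cv2.resize(im[y:y+h,x:x+w],None,fx=k,fy=k,interpolation=cv2.INTER_CUBIC)
cv2.imwrite("pics/c1.png",np.hstack([c(s,190,190,110,100),c(d,290,175,80,100)]))
cv2.imwrite("pics/c2.png",np.hstack([c(s,380,265,80,85,5),c(d,235,310,80,85,5)]))
```

```text
(no output)
```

View pics/c1.png

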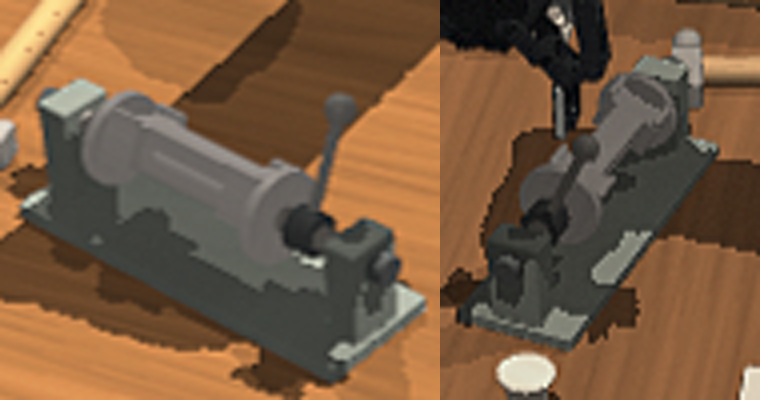

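View pics/c2.png

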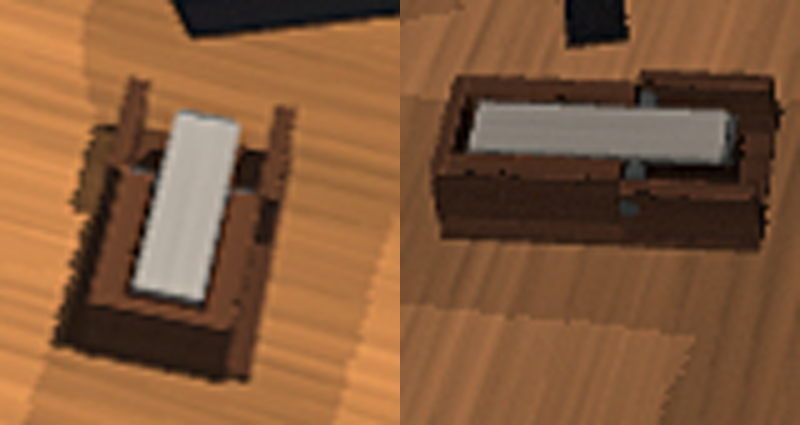

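Crops confirm it: the grey steel plate lies in the wooden rest, with its press end (open mouth) nearer the robot. Scene crop corners are (180,113), (240,124), (208,300), (133,290). The ball is at scene (275,217) and side (326,212), and the collar at scene (266.5,247.5) and side (316,230).

```bash
cat > h.py <<'E'
import cv2,numpy as np
from scipy.optimize import least_squares
from scipy.spatial.transform import Rotation as R
from workcell import bot,camera,camera_model
np.set_printoptions(precision=4,suppress=True)
def ray(n,uv,pose=None):
    m=camera_model(n);K=m["K"];x=(uv[0]-K[0,2])/K[0,0];y=(uv[1]-K[1,2])/K[1,1]
    if n!="wrist": T=m["pose"];d=np.array([x,y,1.])
    else:
        r=np.hypot(x,y);d=np.array([x/r*np.sin(r),y/r*np.sin(r),np.cos(r)])
        T=tool(*pose)@m["T_tool_cam"]
    d=T[:3,:3]@d; return T[:3,3],d/np.linalg.norm(d)
def tool(p,rpy):
    T=np.eye(4);T[:3,:3]=R.from_euler("xyz",rpy,degrees=True).as_matrix();T[:3,3]=p;return T
def onz(o_d,z):
    o,d=o_d;return o+d*(z-o[2])/d[2]
def tri(rs):
    A=sum(np.eye(3)-np.outer(d,d) for o,d in rs);b=sum((np.eye(3)-np.outer(d,d))@o for o,d in rs)
    p=np.linalg.solve(A,b);return p,[np.linalg.norm((np.eye(3)-np.outer(d,d))@(p-o))*1e3 for o,d in rs]
def proj(n,P,pose=None):
    m=camera_model(n);K=m["K"];T=m["pose"] if n!="wrist" else tool(*pose)@m["T_tool_cam"]
    c=T[:3,:3].T@(np.asarray(P)-T[:3,3])
    if n!="wrist": return K[:2,:2]@(c[:2]/c[2])+K[:2,2]
    s=np.hypot(*c[:2]);return K[0,0]*np.arctan2(s,c[2])*c[:2]/s+K[:2,2]
E
python3 - <<'E'
from h import *
p0=([.5498,0,.2308],[-179.944,0,90])
print("ball",tri([ray("scene",(275,217)),ray("side",(326,211.75)),ray("wrist",(322,368),p0)]))
print("ball2",tri([ray("scene",(275,217)),ray("side",(326,211.75))]))
print("collar",tri([ray("scene",(266.5,247.5)),ray("side",(316.2,230))]))
sc=[(180,113),(240,124),(208,300),(133,290)];sd=[(728,110),(722,163),(468,152),(475,103)]
P=[]
for a,b in zip(sc,sd):
    ra=ray("scene",(380+a[0]/5,265+a[1]/5));rb=ray("side",(235+(b[0]-400)/5,310+b[1]/5))
    q=(onz(ra,.034)+onz(rb,.034))/2;P.append(q);print(tri([ra,rb]),onz(ra,.034),onz(rb,.034))
P=np.array(P);c=P.mean(0);v=P[2]+P[3]-P[0]-P[1];print("plate",c,np.degrees(np.arctan2(v[1],v[0])),np.linalg.norm(v)/2)
f=lambda x,y:(190+x/4,190+y/4);g=lambda x,y:(290+(x-440)/4,175+y/4)
print("+y+x",onz(ray("scene",f(333,380)),0),onz(ray("side",g(460,305)),0.0))
print("+y-x",onz(ray("scene",f(425,305)),.006),onz(ray("side",g(575,347)),0.0))
print("-y+x",onz(ray("scene",f(22,212)),0.0)); print("-y-x",onz(ray("side",g(718,150)),0.0))
E
```

```text
ball (array([ 0.5349, -0.1194,  0.143 ]), [np.float64(13.898045183459134), np.float64(18.906518461186785), np.float64(27.63992629173149)])
ball2 (array([ 0.5198, -0.1382,  0.139 ]), [np.float64(0.8021949607981358), np.float64(0.8021949607981033)])
collar (array([ 0.5521, -0.1484,  0.0658]), [np.float64(0.505355369377212), np.float64(0.5053553693770854)])
(array([0.5119, 0.2234, 0.0355]), [np.float64(0.5223843132910344), np.float64(0.5223843132910411)]) [0.5108 0.2235 0.034 ] [0.5122 0.2214 0.034 ]
(array([0.5072, 0.2524, 0.0331]), [np.float64(1.2130221215049446), np.float64(1.213022121504994)]) [0.507  0.2516 0.034 ] [0.5072 0.2547 0.034 ]
(array([0.6256, 0.269 , 0.0342]), [np.float64(0.037981058856480086), np.float64(0.03798105885652412)]) [0.6254 0.2689 0.034 ] [0.6257 0.2688 0.034 ]
(array([0.6323, 0.2371, 0.0334]), [np.float64(0.2578827184876879), np.float64(0.25788271848753586)]) [0.6326 0.237  0.034 ] [0.632  0.2379 0.034 ]
plate [0.5691 0.2455 0.034 ] 7.3157252933304235 0.1206403304021038
+y+x [ 0.6035 -0.1068  0.    ] [ 0.6123 -0.1228  0.    ]
+y-x [ 0.5222 -0.0831  0.006 ] [ 0.5199 -0.0891  0.    ]
-y+x [ 0.5356 -0.373   0.    ]
-y-x [ 0.457  -0.3543 -0.    ]
```

>>> send_rows:
  targets: "-50 -10 10 -10 0;-100 -20 25 -20 0;-138 -30 41 -30 0;-138 -30 41 -40 0;-138 -30 41 -50 0;-138 -30 41 -60 0;-138 -30 41 -70 0;-138 -30 41 -75.7 0;-138 -30 41 -75.7 0;-138 -30 41 -75.7 0"

```text
time: 1.4
ee_pos: [0.5199, -0.138, 0.1901]
tcp_rot: [180.0, -0.0, 165.6]
wrist_force: [-0.3, -0.3, 0.1]
opening: 0.0857
grasp_force: 0.0
```

Run:
```python
from h import *
o=bot.get_obs();p=(o["ee_pos"],o["tcp_rot"]);print(o["time"],o["q"],p)
cv2.imwrite("pics/w1.png",cv2.resize(camera("wrist"),(800,600)))
for n,P in dict(ball=[.52,-.138,.139],axle=[.5521,-.1484,.065],seat=[.529,-.2385,.085]).items(): print(n,proj("wrist",P,p)*1.25)
```

```text
1.4 [-14.8633   2.6666   3.0719  90.4241   0.0008  -0.4352] (array([ 0.5199, -0.138 ,  0.1901]), array([179.9991,  -0.0189, 165.5719]))
ball [398.3552 335.3162]
axle [394.5907 346.4184]
seat [239.4134 356.6856]
```

View pics/w1.png

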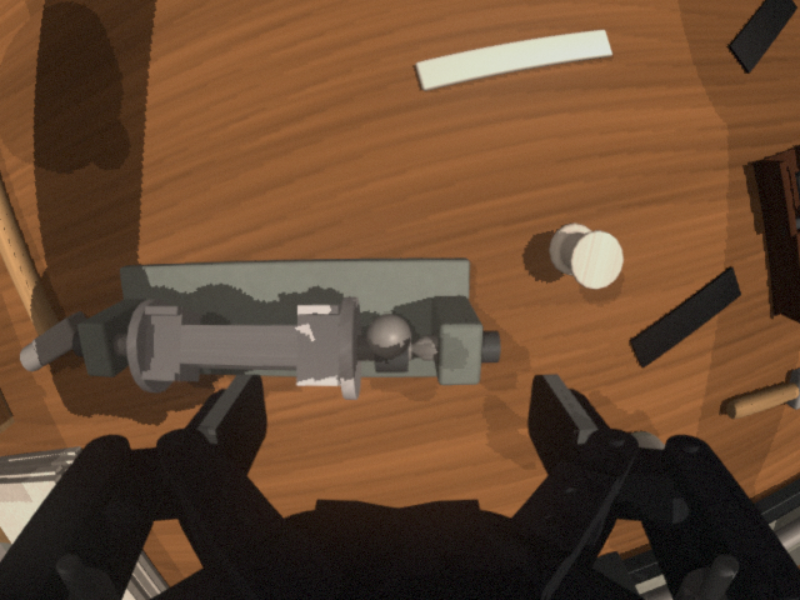

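The ball is at (391,335) in the enlarged wrist view, about 3 mm to the -y side of my estimate. The axis line is level in the image, so the yaw is right. The spool, folder and strips are clear of it. I'll go down and pinch.

>>> send_rows:
  targets: "0 -3 40 0 0;0 -3 69 0 0;0 -3 69 0 0;0 -3 69 0 255;0 -3 69 0 255;0 -3 69 0 255;0 -3 69 0 255;0 -3 69 0 255;0 -3 69 0 255"
  newtons: 30

```text
time: 2.58
ee_pos: [0.5193, -0.1417, 0.122]
tcp_rot: [-179.9, 0.1, 165.7]
wrist_force: [-2.0, -4.0, 4.2]
opening: 0.0173
grasp_force: 29.2
```

>>> send_rows:
  targets: "-6.3 0 -2.5 0 255;-13.1 0 -4.7 0 255;-20.2 0 -6.2 0 255;-26.9 0 -7.1 0 255;-33.7 0 -7.4 0 255;-33.7 0 -7.4 0 255;-33.7 0 -7.4 0 255"

```text
time: 3.45
ee_pos: [0.552, -0.1498, 0.1288]
tcp_rot: [-179.9, 0.0, 165.7]
wrist_force: [-0.4, -5.6, -0.1]
opening: 0.0176
grasp_force: 29.8
```

Run:
```python
from h import *
o=bot.get_obs();print(o["ee_pos"],o["wrist_force"],o["opening"])
s=camera("scene");d=camera("side");w=camera("wrist")
def c(im,x,y,w,h,k=4):return cv2.resize(im[y:y+h,x:x+w],None,fx=k,fy=k,interpolation=cv2.INTER_CUBIC)
cv2.imwrite("pics/w2.png",np.vstack([np.hstack([c(s,190,190,110,75),c(d,290,175,80,75)]),cv2.resize(w[170:350],(760,300))[:,:]]))
```

```text
[ 0.552  -0.1498  0.1288] [-0.4197 -5.5811 -0.0527] 0.017559314804844992
```

View pics/w2.png

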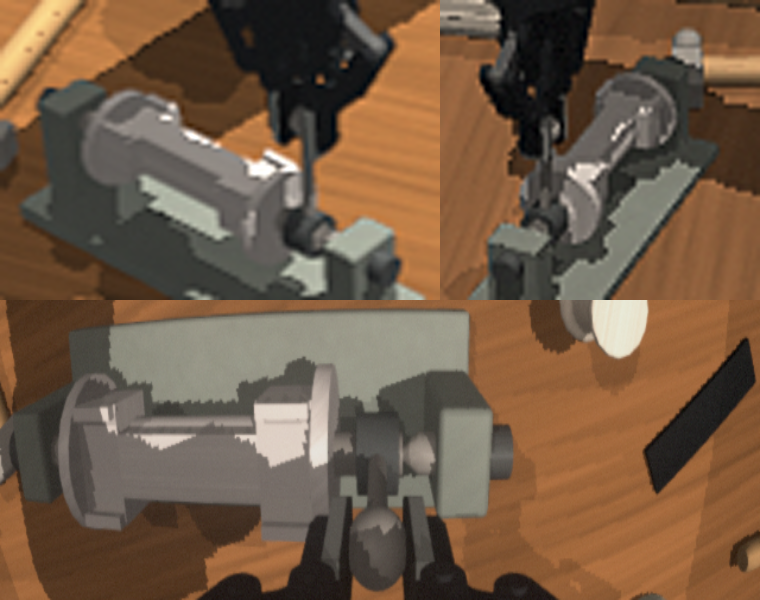

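The ball followed and the bar looks upright. I'll release, lift and view the seat from above, to check the angle and measure the seat.

>>> send_rows:
  targets: "0 0 0 0 0;0 0 0 0 0;0 0 0 0 0;0 0 0 0 0;0 0 -40 0 0;0 -30 -62 0 0;0 -80 -62 0 0;0 -90 -62 0 0;0 -90 -62 0 0"

```text
time: 4.72
ee_pos: [0.5295, -0.2367, 0.1904]
tcp_rot: [180.0, -0.0, 165.6]
wrist_force: [-0.1, -0.4, -0.3]
opening: 0.0853
grasp_force: 0.0
```

Run:
```python
from h import *
o=bot.get_obs();p=(o["ee_pos"],o["tcp_rot"]);print(o["time"],p,o["wrist_force"])
w=camera("wrist");cv2.imwrite("pics/w3raw.png",w)
cv2.imwrite("pics/scene3.png",camera("scene"));cv2.imwrite("pics/side3.png",camera("side"))
cv2.imwrite("pics/w3.png",cv2.resize(w[140:380,130:450],(800,600),interpolation=cv2.INTER_CUBIC))
```

```text
4.725 (array([ 0.5295, -0.2367,  0.1904]), array([179.9788,  -0.0281, 165.6231])) [-0.0835 -0.4182 -0.3289]
```

View pics/w3.png

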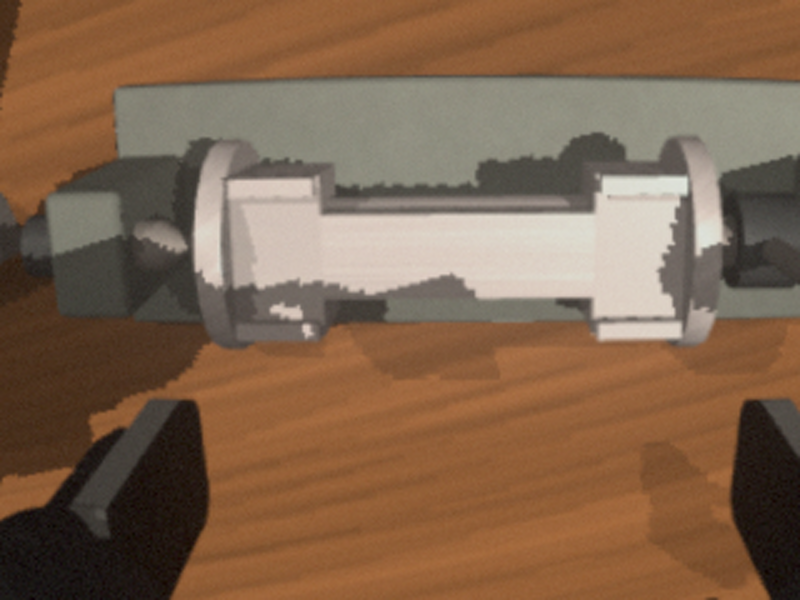

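The seat is now open upward. Narrow-floor corners in the crop are at (322,213), (595,213), (322,298), (595,298); stop inner top edges are at y≈193–198 and 322–325. I'll fit the seat pose, and template-match the ball in the scene and side views for the angle.

Run:
```python
from h import *
p=([.5295,-.2367,.1904],[179.979,-.028,165.623])
pts=[((-12,-38,0),(322,213)),((-12,38,0),(595,213)),((12,-38,0),(322,298)),((12,38,0),(595,298)),
((18,39,5),(597,322)),((18,63,5),(683,322)),((18,-39,5),(320,325)),((-18,-63,5),(230,198)),((-18,-39,5),(314,198)),((-18,39,5),(602,193)),((-18,63,5),(688,193))]
L=np.array([a for a,b in pts])/1e3;U=np.array([(130+b[0]/2.5,140+b[1]/2.5) for a,b in pts])
def W(q,l):return R.from_euler("ZY",[q[2],q[3]]).apply(np.asarray(l)+[0,0,.02])+[q[0],q[1],.065]
for th in (None,0.):
    f=lambda q:np.r_[(np.array([proj("wrist",x,p) for x in W(q if th is None else [*q[:3],th],L)])-U).ravel()]
    s=least_squares(f,[.529,-.2385,-.25,0],loss="soft_l1");print("axis pt under seat, yaw, theta",s.x[:2],np.degrees(s.x[2]),s.x[3],np.abs(f(s.x)).max())
b=[]
for n,(x,y),f0,f1 in(("scene",(275,217),"scene0","scene3"),("side",(326,212),"side0","side3")):
    a=cv2.imread(f"pics/{f0}.png");c=cv2.imread(f"pics/{f1}.png")
    k=8;t=cv2.resize(a[y-4:y+5,x-4:x+5],None,fx=4,fy=4);S=25
    r=cv2.resize(c[y-S:y+S,x-S:x+S],None,fx=4,fy=4)
    m=cv2.matchTemplate(r,t,cv2.TM_CCOEFF_NORMED);_,v,_,l=cv2.minMaxLoc(m)
    uv=(x-S+(l[0]+16)/4,y-S+(l[1]+16)/4);print(n,uv,v);b.append(ray(n,uv))
P,e=tri(b);print("ball",P,e)
q=s.x;print("theta ball",np.arctan2((P-[.5521,-.1484,.065])@[.969,-.247,0],P[2]-.065), "vs fit axis",np.arctan2((P-[q[0],q[1],.065])@[np.cos(q[2]),np.sin(q[2]),0],P[2]-.065))
print("exp ball@0",proj("scene",[.5521,-.1484,.145]),proj("side",[.5521,-.1484,.145]))
```

```text
axis pt under seat, yaw, theta [ 0.5307 -0.2406] -13.908353915580523 -0.07985396665555104 1.0125876309776345
axis pt under seat, yaw, theta [ 0.5289 -0.2401] -13.953218337361031 0.0 1.1891521123552025
scene (267.0, 220.25) 0.6269488334655762
side (319.75, 231.0) 0.7103535532951355
ball [ 0.529  -0.1421  0.1029] [np.float64(29.55761538214374), np.float64(29.5576153821438)]
theta ball -0.56348275194128 vs fit axis -0.5566139287500602
exp ball@0 [264.9947 221.2659] [315.3549 206.5974]
```

Run:
```python
from h import *
p=([.5295,-.2367,.1904],[179.979,-.028,165.623])
A=np.array([.5530,-.1503,.065]);xh=np.array([.9707,-.2402,0]);
B=lambda t:A+.08*(np.sin(t)*xh+np.cos(t)*np.array([0,0,1]))
for t in(-.15,-.08,0,.05):print(t,proj("scene",B(t)),proj("side",B(t)),proj("wrist",B(t),p))
w=cv2.imread("pics/w3raw.png");c=proj("wrist",B(-.04),p).astype(int);S=45
g=cv2.cvtColor(w,6)[c[1]-S:c[1]+S,c[0]-S:c[0]+S];g=cv2.resize(g,None,fx=4,fy=4,interpolation=2)
h=cv2.HoughCircles(cv2.GaussianBlur(g,(7,7),2),cv2.HOUGH_GRADIENT,1,20,param1=60,param2=18,minRadius=55,maxRadius=110)
print("hough",None if h is None else h[0][:5]/4+[c[0]-S,c[1]-S,0])
sc=cv2.imread("pics/scene3.png");sd=cv2.imread("pics/side3.png")
cr=lambda im,x,y,s:cv2.resize(im[y-s:y+s,x-s:x+s],(266,266),interpolation=2)
cv2.imwrite("pics/c3.png",np.hstack([cr(sc,268,225,19),cr(sd,318,215,19),cr(w,c[0],c[1],38)]));print(c)
```

```text
-0.15 [267.4694 219.3274] [319.0666 207.4019] [476.1749 251.9022]
-0.08 [265.9055 220.1545] [317.2544 206.7736] [475.5163 261.5536]
0 [264.1069 221.2774] [315.1818 206.1989] [474.3672 272.2353]
0.05 [262.982 222.073] [313.8917 205.9189] [473.4482 278.6614]
hough None
[474 266]
```

View pics/c3.png

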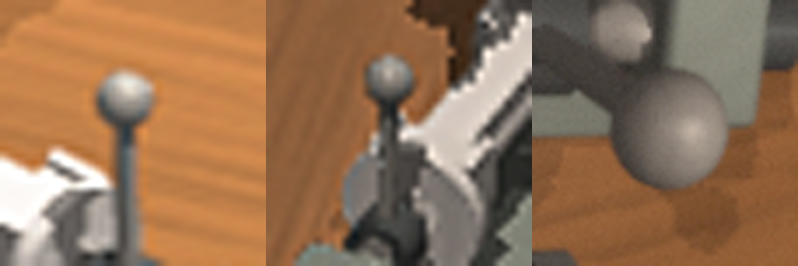

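The ball is at scene (266.9,220.0), side (316.7,207.4) and wrist (475.4,264.6), so the cylinder is slightly short of upright. I'll do a joint fit.

Run:
```python
from h import *
p=([.5295,-.2367,.1904],[179.979,-.028,165.623]);p1=([.5199,-.138,.1901],[180,-.019,165.572])
pts=[((-12,-38,0),(322,213)),((-12,38,0),(595,213)),((12,-38,0),(322,298)),((12,38,0),(595,298)),
((18,39,5),(597,322)),((18,63,5),(683,322)),((18,-39,5),(320,325)),((-18,-63,5),(230,198)),((-18,-39,5),(314,198)),((-18,39,5),(602,193)),((-18,63,5),(688,193))]
L=np.array([a for a,b in pts])/1e3;U=np.array([(130+b[0]/2.5,140+b[1]/2.5) for a,b in pts])
Rt=lambda q,t:R.from_euler("ZY",[q[2],t])
def W(q,l,t):return Rt(q,t).apply(np.asarray(l)+[0,0,.02])+[q[0],q[1],.065]
bl=[0,.093,.06]
def f(q):
    s=lambda n,t,u,pp=None,w=1:w*(proj(n,W(q,bl,t),pp)-u)
    return np.r_[(np.array([proj("wrist",x,p) for x in W(q,L,q[3])])-U).ravel(),
     s("scene",q[3],(266.9,220)),s("side",q[3],(316.7,207.4)),s("wrist",q[3],(475.4,264.6),p),
     s("scene",q[4],(275,217)),s("side",q[4],(326,211.8)),s("wrist",q[4],(312.8,268),p1)]
s=least_squares(f,[.53,-.2405,-.243,-.06,-.44],loss="soft_l1")
J=s.jac;print(s.x,np.degrees(s.x[2]),np.sqrt(np.diag(np.linalg.inv(J.T@J))),f(s.x)[-12:])
print("seat@0",W(s.x,[0,0,0],0),"ball now",W(s.x,bl,s.x[3]),"ball@0",W(s.x,bl,0),"axle",W(s.x,[0,.093,-.02],0))
```

```text
[ 0.5302 -0.2404 -0.2444 -0.0557 -0.4432] -14.00361146703348 [0.0004 0.0002 0.0048 0.0129 0.0107] [-1.4132  0.4256  0.0198 -0.7728  0.0329 -0.3265 -1.1243  0.4569  0.506
 -0.521  -0.9871 -0.085 ]
seat@0 [ 0.5302 -0.2404  0.085 ] ball now [ 0.5484 -0.1491  0.1449] ball@0 [ 0.5527 -0.1501  0.145 ] axle [ 0.5527 -0.1501  0.065 ]
```

>>> send_rows:
  targets: "3.4 50 0 0 0;3.4 89.6 0 0 0;3.4 89.6 40 0 0;3.4 89.6 64 0 0;3.4 89.6 64 0 255;3.4 89.6 64 0 255;3.4 89.6 64 0 255;3.4 89.6 64 0 255;3.4 89.6 64 0 255;3.4 89.6 64 0 255;1 89.6 64 0 255;-1.5 89.6 64 0 255;-1.5 89.6 64 0 255;-1.5 89.6 64 0 255"
  newtons: 60

```text
time: 6.62
ee_pos: [0.5536, -0.1503, 0.1281]
tcp_rot: [-180.0, 0.1, 165.7]
wrist_force: [-1.7, 0.1, 7.5]
opening: 0.0165
grasp_force: 58.6
```

>>> send_rows:
  targets: "0 0 0 0 0;0 0 0 0 0;0 0 0 0 0;0 0 -40 0 0;0 -30 -64 0 0;1.5 -89.6 -64 0 0;1.5 -89.6 -64 0 0;1.5 -89.6 -64 0 0"

```text
time: 7.62
ee_pos: [0.5296, -0.2365, 0.1904]
tcp_rot: [180.0, -0.0, 165.7]
wrist_force: [-0.4, 0.6, -0.4]
opening: 0.0855
grasp_force: 0.0
```

Run:
```python
from h import *
o=bot.get_obs();p=(o["ee_pos"],o["tcp_rot"]);print(o["time"],p)
w=camera("wrist");cv2.imwrite("pics/w4raw.png",w)
a=cv2.imread("pics/w3raw.png");K=4
t=cv2.resize(a[251:278,462:489],None,fx=K,fy=K,interpolation=2);x0,y0=445,235
for im in(a,w):
    r=cv2.resize(im[y0:y0+75,x0:x0+65],None,fx=K,fy=K,interpolation=2)
    m=cv2.matchTemplate(r,t,cv2.TM_CCOEFF_NORMED);_,v,_,l=cv2.minMaxLoc(m);print(v,x0+l[0]/K-462,y0+l[1]/K-251)
```

```text
7.625 (array([ 0.5296, -0.2365,  0.1904]), array([179.9789,  -0.0253, 165.6517]))
0.9997768998146057 0.0 0.0
0.9943397045135498 -1.25 8.25
```

The shift is 8.25 px, which puts the cylinder at about +0.006 rad, so it is upright. Now to the plate.

>>> send_rows:
  targets: "0 60 0 0 0;0 120 0 -4 0;20 180 5 -8 0;40 240 10 -12 0;60 300 15 -16 0;75 360 20 -21.6 0;81.3 420 20 -21.6 0;81.3 476.8 20 -21.6 0;81.3 476.8 20 -21.6 0;81.3 476.8 20 -21.6 0;81.3 476.8 20 -21.6 0"

```text
time: 9.05
ee_pos: [0.5684, 0.2449, 0.1711]
tcp_rot: [-180.0, 0.0, -172.7]
wrist_force: [0.7, 0.5, -0.5]
opening: 0.0852
grasp_force: 0.0
```

```bash
cat > pl.py <<'E'
from h import *
def plate(z,name):
    o=bot.get_obs();p=(o["ee_pos"],o["tcp_rot"]);w=camera("wrist");cv2.imwrite(f"pics/{name}.png",w)
    h=cv2.cvtColor(w,cv2.COLOR_BGR2HSV);m=((h[...,1]<60)&(h[...,2]>90)).astype(np.uint8)
    n,lab,st,ce=cv2.connectedComponentsWithStats(m)
    for i in np.argsort(-st[1:,4])[:6]+1:
        print(st[i],ce[i])
    u=proj("wrist",[.5691,.2455,z],p);print(o["time"],p,"exp",u)
    i=min((i for i in range(1,n) if st[i,4]>1500),key=lambda i:np.hypot(*(ce[i]-u)))
    c=max(cv2.findContours((lab==i).astype(np.uint8),0,1)[0],key=cv2.contourArea)[:,0]
    P=np.array([onz(ray("wrist",q,p),z) for q in c]).astype(np.float32)
    r=cv2.minAreaRect(P[:,:2]*1000);print(r);return P
E
python3 -c "
from pl import *
plate(.034,'w5')"
```

```text
[ 526  296  114  158 9341] [599.555  349.7878]
[ 292  149   56  154 6031] [312.9128 225.2552]
[  25    0  118   33 2106] [82.8409 13.2042]
[ 289  370  105   38 1959] [329.7953 391.4165]
[  26  142   59   45 1798] [ 52.9327 162.7125]
[ 491  417   46   63 1408] [512.8139 452.0817]
9.05 (array([0.5684, 0.2449, 0.1711]), array([-179.9988,    0.0152, -172.7371])) exp [318.7404 232.0219]
((566.8734130859375, 245.7880096435547), (123.56858825683594, 42.065494537353516), 7.242867469787598)
```

>>> send_rows:
  targets: "51.3 0.7 20 0 255;51.3 0.7 70 0 255;51.3 0.7 110 0 255;51.3 0.7 128 0 255;51.3 0.7 134 0 255;51.3 0.7 138 0 255;51.3 0.7 141 0 255;51.3 0.7 143 0 255;51.3 0.7 143 0 255"
  newtons: 60

```text
time: 10.22
ee_pos: [0.5176, 0.24, 0.029]
tcp_rot: [180.0, 0.0, -172.7]
wrist_force: [-4.7, -1.4, 3.3]
opening: -0.0
grasp_force: 2.1
```

>>> send_rows:
  targets: "0 0 1.5 0 255;0 0 3 0 255;0 0 4 0 255;0 0 4 0 255"

```text
time: 10.72
ee_pos: [0.5173, 0.2399, 0.0246]
tcp_rot: [180.0, -0.0, -172.7]
wrist_force: [-6.7, -1.4, 3.9]
opening: 0.0002
grasp_force: 3.0
```

>>> send_rows:
  targets: "0 0 1 0 255;0 0 2 0 255;0 0 3 0 255;0 0 4 0 255;0 0 4 0 255"

```text
time: 11.35
ee_pos: [0.5173, 0.24, 0.021]
tcp_rot: [180.0, -0.0, -172.7]
wrist_force: [-7.8, -1.7, 5.9]
opening: 0.0002
grasp_force: 4.6
```

>>> send_rows:
  targets: "0 0 1 0 255;0 0 2 0 255;0 0 3 0 255;0 0 3 0 255"

```text
time: 11.85
ee_pos: [0.5175, 0.2401, 0.0203]
tcp_rot: [179.9, 0.1, -172.7]
wrist_force: [-14.0, -5.0, 25.4]
opening: 0.0001
grasp_force: 14.4
```

The force spiked at z=20.3 mm, so the stop is reached. I'll lift off, open and measure the tilted plate.

>>> send_rows:
  targets: "0 0 -30 0 255;0 0 -80 0 255;-30 0 -130 0 0;-51.3 0 -150 0 0;-51.3 0 -150 0 0;-51.3 0 -150 0 0;-51.3 0 -150 0 0"

```text
time: 12.72
ee_pos: [0.5676, 0.2462, 0.1656]
tcp_rot: [-180.0, -0.1, -172.7]
wrist_force: [0.3, -0.3, -0.4]
opening: 0.0854
grasp_force: 0.0
```

```bash
cat > ft.py <<'E'
from pl import *
import sys
o=bot.get_obs();p=(o["ee_pos"],o["tcp_rot"]);print(o["time"],p)
w=camera("wrist");cv2.imwrite("pics/w6.png",w)
g=cv2.cvtColor(w,6).astype(float);h=cv2.cvtColor(w,cv2.COLOR_BGR2HSV)
m=((h[...,1]<60)&(h[...,2]>90)).astype(np.uint8)
c=np.array([.569,.2457]);ex=np.array([.992,.127,0]);ey=np.array([-.127,.992,0]);ez=np.array([0,0,1.])
def corners(s,y,yaw,t):
    r=[]
    for a,b in((-60,-15),(60,-15),(60,15),(-60,15)):
        lx,lz=20+a+s,10.                      # rel pivot(-20,24), top surface
        b2=b+y; X=-20+lx*np.cos(t)-lz*np.sin(t);Z=24+lx*np.sin(t)+lz*np.cos(t)
        v=np.r_[c,0]+(X-b2*np.sin(yaw))/1e3*ex+(b2+X*np.sin(yaw))/1e3*ey+Z/1e3*ez
        r.append(proj("wrist",v,p))
    return np.array(r)
def cost(q):
    k=np.zeros(m.shape,np.uint8);cv2.fillConvexPoly(k,np.round(corners(*q)*16).astype(np.int32),1,shift=4)
    d=cv2.dilate(k,np.ones((11,11)))
    return -((k&m).sum()-((d-k)&m).sum()*1.-(k&(1-m)).sum())/1e3
from scipy.optimize import minimize,differential_evolution
r=differential_evolution(cost,[(-8,8),(-4,4),(-.06,.06),(.3,.6)],seed=1,maxiter=40,popsize=12,polish=False)
print(r.x,r.fun,corners(*r.x))
v=w.copy();cv2.polylines(v,[np.round(corners(*r.x)).astype(int)],1,(0,0,255),1)
u=v[60:420,120:520];cv2.imwrite("pics/w6v.png",cv2.resize(u,(660,594),interpolation=2))
E
python3 ft.py
```

```text
12.725 (array([0.5676, 0.2462, 0.1656]), array([-179.9718,   -0.0993, -172.6889]))
[ 0.3144 -3.9945 -0.0101  0.5207] -5.806 [[294.1973 155.2771]
 [289.624  309.8824]
 [332.2694 310.4148]
 [332.1983 155.6284]]
```

View pics/w6v.png

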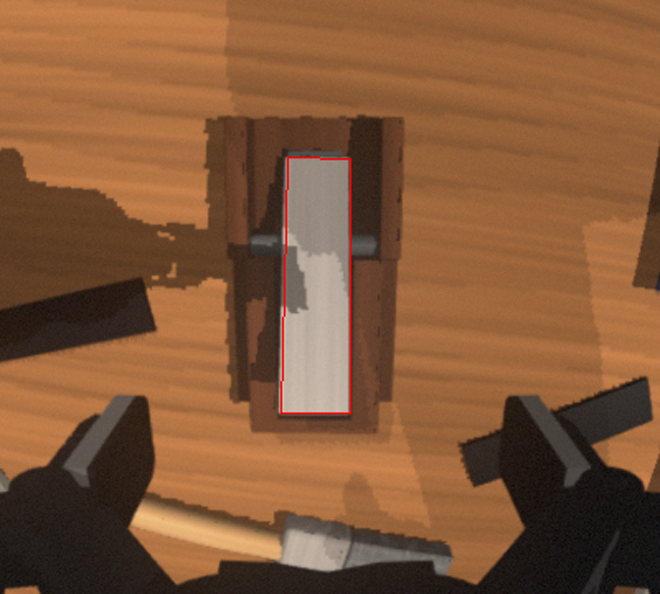

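The picture shows the plate tipped in the rest, with the overlay matching at a tilt of about 0.52 rad. The far end is raised at crop (315,415), and the plate sits about 4 mm to -y of my estimate. I'll grip 20 mm past its centre on the raised side, above the cheeks.

>>> send_rows:
  targets: "-12.9 -4.4 50 0 0;-12.9 -4.4 100 0 0;-12.9 -4.4 129.6 0 0;-12.9 -4.4 129.6 0 0;-12.9 -4.4 129.6 0 255;-12.9 -4.4 129.6 0 255;-12.9 -4.4 129.6 0 255;-12.9 -4.4 129.6 0 255;-12.9 -4.4 129.6 0 255;-12.9 -4.4 129.6 0 255"
  newtons: 40

```text
time: 14.02
ee_pos: [0.5826, 0.2438, 0.0381]
tcp_rot: [180.0, 0.1, -172.7]
wrist_force: [0.2, 0.0, 5.8]
opening: 0.0289
grasp_force: 39.2
```

>>> send_rows:
  targets: "0 0 -8 0 255;0 0 -25 0 255;0 0 -55 0 255;0 0 -100 5 255;0 -10 -145 12 255;10 -40 -172 22 255;25 -80 -172 32 255;40 -130 -172 42 255;55 -180 -172 52 255;70 -230 -172 62 255;80 -280 -172 72 255;90 -330 -172 82 255;100 -380 -172 92 255;110 -430 -172 102 255;118 -475 -172 109 255;121.4 -494.2 -172 111.3 255;121.4 -494.2 -172 111.3 255;121.4 -494.2 -172 111.3 255;121.4 -494.2 -172 111.3 255"

```text
time: 16.4
ee_pos: [0.5246, -0.2608, 0.2094]
tcp_rot: [180.0, -0.0, 76.1]
wrist_force: [-0.2, 0.3, -2.2]
opening: 0.0285
grasp_force: 39.7
```

Run:
```python
from h import *
o=bot.get_obs();p=(o["ee_pos"],o["tcp_rot"]);print(o["time"],p,o["opening"],o["grasp_force"],o["wrist_force"],o["q"])
w=camera("wrist");cv2.imwrite("pics/w7.png",w);cv2.imwrite("pics/scene7.png",camera("scene"));cv2.imwrite("pics/side7.png",camera("side"))
T=tool(*p)
# predicted plate corners in wrist image: tool frame, x=-along plate, tilt t, grip u
for u,t in((22,.5),(22,.6),(18,.5),(26,.5)):
    r=[]
    for a in(-60,60):
        for b in(-14.5,14.5):
            d=a-u;  # toward raised end = -tool x ; rise = -tool z
            l=np.array([-(d*np.cos(t)-2*np.sin(t)),b,-13.2-(d*np.sin(t)+2*np.cos(t))])/1e3
            r.append(proj("wrist",(T@np.r_[l,1])[:3],p).round(1))
    print(u,t,np.array(r).ravel())
h=cv2.cvtColor(w,cv2.COLOR_BGR2HSV);g=cv2.cvtColor(w,6)
print("col317 profile",[(y,int(g[y,312:324].mean()),int(h[y,312:324,1].mean())) for y in range(150,420,5)])
```

```text
16.4 (array([ 0.5246, -0.2608,  0.2094]), array([179.9869,  -0.0057,  76.1237])) 0.028454068121961256 39.6632194519043 [-0.2368  0.3401 -2.1568] [-26.4409   9.5502  12.6862  93.1244   0.0084  77.4354]
22 0.5 [285.8 130.2 351.1 130.2 281.  415.7 355.9 415.7]
22 0.6 [287.2 139.3 349.7 139.4 280.  417.1 356.9 417. ]
18 0.5 [285.5 137.9 351.4 138.  281.1 425.4 355.8 425.3]
26 0.5 [286.2 122.6 350.8 122.7 280.9 406.  356.  406. ]
col317 profile [(150, 136, 37), (155, 137, 38), (160, 137, 38), (165, 137, 39), (170, 138, 38), (175, 138, 37), (180, 139, 37), (185, 139, 38), (190, 141, 37), (195, 140, 37), (200, 142, 37), (205, 143, 38), (210, 144, 38), (215, 144, 37), (220, 146, 39), (225, 148, 38), (230, 149, 38), (235, 150, 37), (240, 150, 37), (245, 152, 37), (250, 152, 38), (255, 154, 38), (260, 155, 37), (265, 157, 36), (270, 158, 37), (275, 159, 38), (280, 160, 37), (285, 162, 37), (290, 162, 38), (295, 163, 37), (300, 165, 36), (305, 171, 36), (310, 173, 36), (315, 181, 36), (320, 181, 36), (325, 183, 35), (330, 183, 37), (335, 184, 36), (340, 185, 37), (345, 186, 36), (350, 173, 36), (355, 138, 35), (360, 78, 31), (365, 73, 30), (370, 74, 33), (375, 73, 35), (380, 73, 29), (385, 72, 31), (390, 72, 29), (395, 71, 31), (400, 71, 32), (405, 57, 28), (410, 18, 47), (415, 18, 53)]
```

Run:
```python
import cv2,numpy as np
w=cv2.imread("pics/w7.png");g=cv2.cvtColor(w,6);s=cv2.cvtColor(w,cv2.COLOR_BGR2HSV)[...,1]
print([(y,int(g[y,305:330].mean()),int(s[y,305:330].mean())) for y in list(range(100,152,3))])
print([(y,int(g[y,305:330].mean())) for y in range(398,414,2)])
for y in(150,300):print(y,[(x,int(g[y,x]),int(s[y,x])) for x in list(range(276,298,2))+list(range(340,364,2))])
```

```text
[(100, 104, 35), (103, 106, 37), (106, 129, 30), (109, 149, 26), (112, 155, 26), (115, 162, 29), (118, 101, 31), (121, 107, 30), (124, 152, 26), (127, 194, 25), (130, 209, 25), (133, 155, 33), (136, 138, 38), (139, 138, 38), (142, 138, 38), (145, 137, 37), (148, 136, 38), (151, 136, 38)]
[(398, 71), (400, 71), (402, 71), (404, 62), (406, 25), (408, 20), (410, 19), (412, 19)]
150 [(276, 149, 28), (278, 144, 29), (280, 148, 27), (282, 145, 34), (284, 148, 40), (286, 152, 38), (288, 151, 40), (290, 148, 38), (292, 146, 39), (294, 146, 39), (296, 150, 40), (340, 131, 38), (342, 132, 41), (344, 133, 39), (346, 128, 35), (348, 133, 40), (350, 160, 32), (352, 119, 29), (354, 59, 40), (356, 57, 57), (358, 59, 41), (360, 65, 34), (362, 120, 31)]
300 [(276, 47, 49), (278, 44, 66), (280, 57, 49), (282, 163, 39), (284, 174, 36), (286, 170, 39), (288, 167, 37), (290, 164, 38), (292, 167, 37), (294, 170, 38), (296, 170, 38), (340, 172, 36), (342, 173, 35), (344, 171, 36), (346, 168, 36), (348, 167, 40), (350, 166, 39), (352, 164, 37), (354, 109, 41), (356, 45, 57), (358, 44, 52), (360, 64, 38), (362, 94, 31)]
```

The plate is held about 21 mm from its centre, and the grip point is over seat y = -21 mm and x ≈ 0. Lowering now.

>>> send_rows:
  targets: "0 0 40 0 255;0 0 75 0 255;0 0 92 0 255;0 0 97 0 255;0 0 101 0 255;0 0 105 0 255;0 0 109 0 255;0 0 113 0 255;0 0 116 0 255;0 0 116 0 255"
  newtons: 25

```text
time: 17.8
ee_pos: [0.525, -0.2625, 0.0942]
tcp_rot: [179.9, 0.0, 76.0]
wrist_force: [1.0, -4.0, 4.3]
opening: 0.0285
grasp_force: 38.6
```

>>> send_rows:
  targets: "0 0 4 0 255;0 0 8 0 255;0 0 12 0 255;0 0 15 0 255;0 0 17 0 255;0 0 17 0 255"

```text
time: 18.55
ee_pos: [0.5242, -0.2619, 0.0759]
tcp_rot: [-180.0, -0.0, 76.0]
wrist_force: [-0.3, -3.4, 3.5]
opening: 0.0284
grasp_force: 38.3
```

>>> send_rows:
  targets: "0 0 1 0 255;0 0 2 0 255;0 0 3 0 255;0 0 3 0 255"

```text
time: 19.05
ee_pos: [0.5243, -0.262, 0.0739]
tcp_rot: [180.0, 0.0, 76.0]
wrist_force: [-3.4, -1.5, 9.0]
opening: 0.0284
grasp_force: 38.8
```

Run:
```python
from h import *
w=camera("wrist");cv2.imwrite("pics/w8.png",w);g=cv2.cvtColor(w,6);s=cv2.cvtColor(w,cv2.COLOR_BGR2HSV)[...,1]
o=bot.get_obs();p=(o["ee_pos"],o["tcp_rot"])
print([(y,int(g[y,308:328].mean()),int(s[y,308:328].mean())) for y in range(110,210,4)])
for z in(.089,.093,.097):
  print(z,[proj("wrist",np.array([.5302,-.2404,z])+l/1e3*np.array([.242,.970,0]),p).round(1) for l in(-60,60,64)])
```

```text
[(110, 167, 35), (114, 166, 35), (118, 165, 35), (122, 164, 35), (126, 163, 36), (130, 162, 36), (134, 162, 36), (138, 161, 36), (142, 159, 36), (146, 159, 36), (150, 158, 37), (154, 157, 36), (158, 156, 35), (162, 154, 36), (166, 154, 35), (170, 153, 36), (174, 151, 36), (178, 138, 36), (182, 130, 37), (186, 130, 37), (190, 129, 37), (194, 129, 36), (198, 127, 36), (202, 128, 36), (206, 127, 36)]
0.089 [array([319.3, 397.4]), array([320.2,  99.2]), array([320.2,  87.8])]
0.093 [array([319.4, 403.3]), array([320.3,  97.9]), array([320.3,  86.1])]
0.097 [array([319.4, 409.3]), array([320.4,  96.5]), array([320.4,  84.3])]
```

>>> send_rows:
  targets: "0 0 1 0 255;0 0 2 0 255;0 0 2 0 255"

```text
time: 19.48
ee_pos: [0.5244, -0.2621, 0.0738]
tcp_rot: [179.9, 0.0, 76.0]
wrist_force: [-7.0, 0.9, 21.9]
opening: 0.0288
grasp_force: 39.8
```

Run:
```python
from h import *
w=camera("wrist");g=cv2.cvtColor(w,6);s=cv2.cvtColor(w,cv2.COLOR_BGR2HSV)[...,1]
o=bot.get_obs();p=(o["ee_pos"],o["tcp_rot"]);print(p)
print([(y,int(g[y,308:328].mean()),int(s[y,308:328].mean())) for y in list(range(70,114,2))+list(range(380,420,3))])
cv2.imwrite("pics/scene9.png",camera("scene"));cv2.imwrite("pics/side9.png",camera("side"));cv2.imwrite("pics/w9.png",w)
```

```text
(array([ 0.5244, -0.2621,  0.0738]), array([179.8881,   0.0296,  75.9947]))
[(70, 120, 25), (72, 124, 25), (74, 125, 25), (76, 139, 22), (78, 165, 19), (80, 164, 22), (82, 167, 24), (84, 162, 29), (86, 101, 32), (88, 84, 31), (90, 87, 30), (92, 103, 27), (94, 98, 27), (96, 90, 28), (98, 86, 27), (100, 140, 35), (102, 168, 35), (104, 167, 36), (106, 167, 36), (108, 166, 35), (110, 167, 36), (112, 166, 36), (380, 71, 35), (383, 72, 37), (386, 71, 38), (389, 71, 37), (392, 72, 36), (395, 71, 36), (398, 67, 35), (401, 63, 31), (404, 58, 30), (407, 18, 48), (410, 18, 48), (413, 16, 60), (416, 15, 62), (419, 16, 49)]
```

There is stiff contact at z=73.8 mm, and the plate's end edge is at image row 99.5 against 99.2 predicted for flat and centred. Releasing and backing off.

>>> send_rows:
  targets: "0 0 -1.5 0 255;0 0 -2 0 255;0 0 -2 0 150;0 0 -2 0 100;0 0 -2 0 60;0 0 -2 0 0;0 0 -2 0 0;0 0 -2 0 0;0 0 -20 0 0;0 0 -60 0 0;0 0 -105 0 0;0 0 -105 0 0;0 0 -105 0 0"

```text
time: 21.25
ee_pos: [0.5244, -0.262, 0.1766]
tcp_rot: [180.0, 0.0, 76.0]
wrist_force: [0.2, 0.2, -0.7]
opening: 0.0854
grasp_force: 0.0
```

Run:
```python
from h import *
o=bot.get_obs();p=(o["ee_pos"],o["tcp_rot"]);print(o["time"],p,o["opening"],o["wrist_force"])
w=camera("wrist");cv2.imwrite("pics/w10.png",w);cv2.imwrite("pics/scene10.png",camera("scene"));cv2.imwrite("pics/side10.png",camera("side"))
g=cv2.cvtColor(w,6);h=cv2.cvtColor(w,cv2.COLOR_BGR2HSV)
S=np.array([.5302,-.2404,.0]);ly=np.array([.2419,.9703,0]);lx=np.array([.9703,-.2419,0])
P=lambda a,b,z:proj("wrist",S+a/1e3*lx+b/1e3*ly+[0,0,z],p)
def line(f,r):  # brightness along local line
    out=[]
    for t in r:
        u,v=f(t);out.append((round(float(t),1),int(cv2.getRectSubPix(g.astype(np.float32),(3,3),(float(u),float(v)))[1,1])))
    return out
print("y+",line(lambda t:P(0,t,.089),np.arange(54,70,1)));print("y-",line(lambda t:P(0,-t,.089),np.arange(54,70,1)))
for b in(-48,-20,0,25,50):print("x at",b,line(lambda t:P(t,b,.089),list(np.arange(-22,-9,1))+list(np.arange(10,23,1))))
print("scene",proj("scene",S+[0,0,.089]),proj("side",S+[0,0,.089]))
```

```text
21.25 (array([ 0.5244, -0.262 ,  0.1766]), array([179.9586,   0.0091,  75.9968])) 0.08542116740588095 [ 0.2121  0.1951 -0.7037]
y+ [(54.0, 161), (55.0, 160), (56.0, 161), (57.0, 160), (58.0, 160), (59.0, 160), (60.0, 122), (61.0, 90), (62.0, 105), (63.0, 98), (64.0, 110), (65.0, 144), (66.0, 133), (67.0, 111), (68.0, 108), (69.0, 109)]
y- [(54.0, 145), (55.0, 145), (56.0, 145), (57.0, 147), (58.0, 147), (59.0, 144), (60.0, 133), (61.0, 153), (62.0, 161), (63.0, 138), (64.0, 117), (65.0, 113), (66.0, 111), (67.0, 102), (68.0, 108), (69.0, 178)]
x at -48 [(-22.0, 197), (-21.0, 197), (-20.0, 197), (-19.0, 192), (-18.0, 145), (-17.0, 140), (-16.0, 151), (-15.0, 149), (-14.0, 147), (-13.0, 144), (-12.0, 143), (-11.0, 145), (-10.0, 145), (10.0, 145), (11.0, 142), (12.0, 143), (13.0, 142), (14.0, 129), (15.0, 111), (16.0, 176), (17.0, 182), (18.0, 173), (19.0, 193), (20.0, 195), (21.0, 196), (22.0, 195)]
x at -20 [(-22.0, 139), (-21.0, 137), (-20.0, 138), (-19.0, 137), (-18.0, 138), (-17.0, 139), (-16.0, 142), (-15.0, 148), (-14.0, 149), (-13.0, 145), (-12.0, 144), (-11.0, 144), (-10.0, 146
[... 580 characters left out ...]
, 146), (-18.0, 144), (-17.0, 144), (-16.0, 145), (-15.0, 154), (-14.0, 155), (-13.0, 154), (-12.0, 151), (-11.0, 150), (-10.0, 152), (10.0, 146), (11.0, 146), (12.0, 144), (13.0, 144), (14.0, 126), (15.0, 65), (16.0, 60), (17.0, 56), (18.0, 58), (19.0, 59), (20.0, 59), (21.0, 56), (22.0, 55)]
x at 50 [(-22.0, 212), (-21.0, 212), (-20.0, 211), (-19.0, 202), (-18.0, 159), (-17.0, 173), (-16.0, 174), (-15.0, 163), (-14.0, 164), (-13.0, 164), (-12.0, 160), (-11.0, 157), (-10.0, 162), (10.0, 135), (11.0, 134), (12.0, 133), (13.0, 133), (14.0, 148), (15.0, 178), (16.0, 181), (17.0, 166), (18.0, 158), (19.0, 180), (20.0, 180), (21.0, 181), (22.0, 182)]
scene [237.5812 226.4376] [329.7421 206.3348]
```

The plate edges measure ±60 mm in y and -15.3 to 14.5 mm in x, so it is square and seated. One check remains: whether the cylinder turned during placing, from the same view pose as before.

>>> send_rows:
  targets: "10 0 -13.8 -10 0;25.9 -1.1 -13.8 -20 0;25.9 -1.1 -13.8 -30 0;25.9 -1.1 -13.8 -40 0;25.9 -1.1 -13.8 -50 0;25.9 -1.1 -13.8 -60 0;25.9 -1.1 -13.8 -70 0;25.9 -1.1 -13.8 -80 0;25.9 -1.1 -13.8 -89.65 0;25.9 -1.1 -13.8 -89.65 0;25.9 -1.1 -13.8 -89.65 0;25.9 -1.1 -13.8 -89.65 0"

```text
time: 22.9
ee_pos: [0.5295, -0.2366, 0.1897]
tcp_rot: [180.0, -0.0, 165.5]
wrist_force: [-0.1, -0.1, 0.7]
opening: 0.0851
grasp_force: 0.0
```

Run:
```python
from h import *
o=bot.get_obs();p=(o["ee_pos"],o["tcp_rot"]);print(o["time"],p)
w=camera("wrist");cv2.imwrite("pics/w11.png",w)
a=cv2.imread("pics/w4raw.png");K=4
# ball, and fixed end stock region (left) as reference
for nm,(X,Y,s),im0 in(("ball",(474,273,13),a),("base corner",(177,175,14),a),("stop",(380,215,14),a)):
    t=cv2.resize(im0[Y-s:Y+s+1,X-s:X+s+1],None,fx=K,fy=K,interpolation=2);S=s+14
    r=cv2.resize(w[Y-S:Y+S+1,X-S:X+S+1],None,fx=K,fy=K,interpolation=2)
    _,v,_,l=cv2.minMaxLoc(cv2.matchTemplate(r,t,cv2.TM_CCOEFF_NORMED));print(nm,v,l[0]/K-14,l[1]/K-14)
```

```text
22.9 (array([ 0.5295, -0.2366,  0.1897]), array([179.9986,  -0.0142, 165.5272]))
ball 0.9970073699951172 0.75 0.25
base corner 0.9910112619400024 -0.25 0.25
stop 0.870228111743927 0.0 0.0
```

The ball has not moved (0.25 px), so the cylinder is still upright with the plate seated. Handing in.

```bash
python3 -c "
from workcell import ticket
print(ticket.job_done())"
```

```text
the job is handed in; nothing more can be done
None
```

I handed the job in at about 23 s of robot time: the cylinder measured within about 0.01 rad of upright, the rocker was pressed to its stop, and the plate lies flat and centred in the seat between the flanges and corner stops.

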